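Sort the pocketful by the door

ROBOT

A 6-joint arm with a two-finger parallel gripper is mounted at the origin on the work surface. World frame = base frame: x ahead of the robot, y to its left, z up, the work surface at z = 0. Lengths are in mm, angles in rad, forces in N, time in s.
With the tool pointing down it reaches from about 400 to 825 mm from the base axis. Payload 7 kg.
Tool frame: the origin (TCP) lies at the very end of the fingers, on their centre line; the grasp point (between the pads) lies 19 mm behind it; z points along the fingers, y is the direction in which the jaws open and shut (so a half turn about z gives the same grasp; the last joint's range is limited). The gripper opens to 88 mm and grips with 3 to 60 N. Pads are 19 mm wide; open, the fingers measure 130 mm over their backs; the gripper's body (78 mm by 193 mm) begins 47 mm behind the grasp point.
Start: joints at [-1.018, 0.359, 0.012, 0, -1.224, -0.288], TCP at [176.632, -651.457, 226.561] pointing down, gripper open.
Joint ranges: [-3.07, 3.07], [-1.43, 2.12], [-1.02, 1.25], [-3.03, 1.67], [-3.05, -0], [-3.03, 3.03]. Speed limits (rad/s): [2.39, 2.39, 3.01, 3.14, 3.14, 3.14].

INTERFACE

Orientations are given as a unit quaternion [x, y, z, w].
In Python, from plant import bot gives the robot as it stands. Calls block until the motion is done:
- bot.move_ptp(position, orientation): joint-space move of the TCP to a pose.
- bot.line_to(position, velocity=150, ori=None): straight line of the TCP; ori=None keeps the orientation; velocity is the mean speed in mm/s.
- bot.move_joints(angles): joint-space move.
- bot.move_gripper(opening, force=None): finger opening in mm; force is the grip in N (None keeps the last); returns when the fingers have stopped.
- bot.pause(seconds).
- bot.solve_ik(position, orientation): joint angles nearest the present ones, or None.
- bot.read_state(): the state.
- bot.camera(name): name is "scene" or "top" or "wrist"; returns the picture (400x640x3 uint8, red, green, blue); there is no depth.
- bot.get_calibration(name): a dict with "fx", "fy", "cx", "cy" (pixels), "view" (4x4, takes a point from world to camera coordinates); the wrist camera has in their place "T_tool_cam" (4x4, takes a point from camera to tool coordinates, whose origin is the TCP and whose axes are the flange's). Camera axes: x right, y up, looking along -z (the intrinsics and any distortion apply to the point x, -y, -z); pixel columns grow to the right and rows downward; lengths in mm; the calibration is good to about 2 mm. A picture is of the moment at which its call begins: read the wrist's pose just before it. get_calibration takes no time and is no camera call.
A pose or a line that the arm cannot do raises bot.Unreachable and nothing moves.
- bot.close_job(): hands the job in, once; it reports no verdict.
The state is a dict: "t": time; "joint_pos": joint angles; "qvel": joint speeds; "tau": joint torques, N m; "tcp_pos": TCP position; "eef_rot": TCP orientation; "contact_force": force on the tool from outside, world axes, zero at the start; "moment": the same for the moment, N m; "width": finger opening in mm.
Only numpy, scipy, OpenCV 4.12 (cv2) and the standard library are available. Lean on these libraries where they do the work, as an engineer would, in place of code of your own. Each camera call takes 0.05 s, during which the arm holds its last target.

TASK

Sort the mixed handful on the shelf by the door: stand both torch batteries upright in the blue tray, lay the brass padlock flat in the dark timber tray, and put the garlic bulb in the ceramic bowl and only then cover the bowl with the green silicone lid, centred and level so that it closes the bowl all round. Leave the tan canister and the amber spice jar standing where they are.

Things in the scene. Friction and masses are not known exactly. Their poses are not given: they have to be found in the camera images.
- battery_red: Red torch battery, upright cylinder 33 mm in diameter, 58 mm high plus a 10 mm wide, 3 mm high steel nub on top; red sleeve with a steel band near each end; about 0.14 kg. Stands upright at the start. Origin: centre of its underside, z up along the cylinder.
- battery_yellow: Yellow torch battery, upright cylinder 33 mm in diameter, 58 mm high plus a 10 mm wide, 3 mm high steel nub on top; yellow sleeve with a steel band near each end; about 0.14 kg. Stands upright at the start. Origin: centre of its underside, z up along the cylinder.
- padlock: Brass padlock lying flat, 26 mm thick; brass body 36 mm (its x) by 42 mm (its y), with a steel shackle 8 mm thick reaching out to 45 mm from the origin on its +x side; about 0.22 kg. Origin: centre of the underside of the brass body, z up.
- garlic: Off-white garlic bulb with faint pinkish ribs, 47 mm in diameter at its widest (14 to 24 mm above its underside), bulb 40 mm high plus a 10 mm wide, 12 mm high dry stalk on top; flat underside 28 mm across; about 0.06 kg. Stands upright at the start; in the bowl it may lie as it falls. Origin: centre of its underside, z up along the stalk.
- jar_lid: Green silicone lid (stiff): disc 160 mm in diameter, 7 mm thick, under it a shallow plug 100 mm in diameter and 4 mm deep, on top a central grip knob 26 mm in diameter and 26 mm high. Disc top is 11 mm and knob top 37 mm above the origin; about 0.13 kg. Origin: centre of the plug's underside, z up. The plug goes inside the bowl's mouth while the disc rests on the rim, which puts the lid's origin about 71 mm above the bowl's.
- bowl: White ceramic bowl, loose, 0.6 kg, rim 140 mm in outer diameter, 75 mm high, walls 4 mm thick, its inner floor 5 mm above its origin. Inside it is about 58 mm wide 8 mm above the origin, 99 mm at 30 mm and 127 mm at 70 mm. The garlic may be let go some 20 to 30 mm above the floor. Origin: centre of its underside, z up.
- battery_tray: shallow open blue plastic tray, fastened down, 110 mm (its x) by 140 mm (its y) outside, 30 mm high, walls and floor 5 mm thick (inside 100 x 130 mm, floor top 5 mm above its origin). Origin: centre of its underside, z up. For the batteries.
- hardware_tray: shallow open dark timber tray, fastened down, 110 mm (its x) by 140 mm (its y) outside, 30 mm high, walls and floor 5 mm thick (inside 100 x 130 mm, floor top 5 mm above its origin). Origin: centre of its underside, z up. For the padlock.
- canister: Bystander: tan plastic canister with a closed flip-top lid, 72 mm in diameter, 75 mm high, loose; to be left alone. Origin: centre of its underside, z up.
- spice_jar: Bystander: amber glass spice jar with a dark steel cap, 48 mm in diameter, 70 mm high, loose; to be left alone. Origin: centre of its underside, z up.
Mind the look-alikes: they are no part of the job. Leave any purple or turquoise look-alike of the padlock alone.

How it is judged (in metres and radians):
On the way, in this order (a step that is already met when the one before it is completed fails the run):
1. the garlic bulb is in the bowl, while the lid is still off (horizontal distance between garlic and bowl below 0.05 m and z of garlic in the frame of bowl between 0 and 0.055 m and horizontal distance between jar_lid and bowl above 0.12 m and contact force between garlic and the fingers below 0.05 N and contact force between garlic and bowl above 0.1 N), for 0.2 s.
2. the green lid covers the bowl with the garlic inside (horizontal distance between garlic and bowl below 0.05 m and z of garlic in the frame of bowl between 0 and 0.055 m and horizontal distance between jar_lid and bowl below 0.01 m and z of jar_lid in the frame of bowl between 0.066 and 0.076 m and angle between jar_lid's own z axis and vertical below 0.06 rad), for 0.2 s.
At the end, for the whole second after the job is handed in: Both batteries upright (0.15 rad) on the blue tray's floor; padlock flat (0.15 rad) on the timber tray's floor; garlic in the upright bowl; lid on its rim, within 10 mm of centre and 0.06 rad of level; canister and spice jar upright within 30 mm of their starts; all released, at rest (all of step 2 and x of battery_red in the frame of battery_tray between -0.05 and 0.05 m and y of battery_red in the frame of battery_tray between -0.065 and 0.065 m and z of battery_red in the frame of battery_tray between 0 and 0.012 m and angle between each of battery_red, battery_yellow, padlock, canister, spice_jar's own z axis and vertical below 0.15 rad and x of battery_yellow in the frame of battery_tray between -0.05 and 0.05 m and y of battery_yellow in the frame of battery_tray between -0.065 and 0.065 m and z of battery_yellow in the frame of battery_tray between 0 and 0.012 m and x of padlock in the frame of hardware_tray between -0.05 and 0.05 m and y of padlock in the frame of hardware_tray between -0.065 and 0.065 m and z of padlock in the frame of hardware_tray between 0 and 0.012 m and angle between bowl's own z axis and vertical below 0.1 rad and linear speed of each of battery_red, battery_yellow, padlock, garlic, jar_lid, bowl below 0.02 m/s and distance of each of canister, spice_jar from where it was at the start of the episode below 0.03 m); the robot touches nothing.
It fails at once if the tan canister is shoved more than 30 mm or tipped (distance of canister from where it was at the start of the episode above 0.03 m or angle between canister's own z axis and vertical above 0.4 rad).
It fails at once if the spice jar is shoved more than 30 mm or tipped (distance of spice_jar from where it was at the start of the episode above 0.03 m or angle between spice_jar's own z axis and vertical above 0.4 rad).
It also fails if it takes over 128 s, if anything falls off the work surface, if the arm or the gripper's body presses on something with over 40 N, if the wrist force passes 120 N, or if a joint passes its speed limit or range.

## Working session

There is one attempt and no reset: what is moved stays moved. The work goes in short steps, each a Python script; the robot and the scene stay as the last script left them, time stands still between calls to the robot, and variables do not carry over. Pictures are saved under pics/ and viewed, and the job is handed in when it is done.

```bash
ls; mkdir -p pics; python3 - <<'E'
from plant import bot
import cv2
print(bot.read_state())
for n in ["scene","top","wrist"]:
    c=bot.get_calibration(n); print(n,c)
    cv2.imwrite(f"pics/{n}0.png",bot.camera(n)[:,:,::-1])
E
```

```text
pics
{'t': 0.0, 'joint_pos': array([-1.01792618e+00,  3.59387776e-01,  1.10519362e-02, -3.60974671e-04,
       -1.22409649e+00, -2.88118722e-01]), 'qvel': array([-9.40327914e-04,  2.35498774e-04, -1.16536754e-03, -6.70415934e-04,
        7.13983701e-04, -6.21032216e-05]), 'tau': array([-3.91808380e-04, -5.82709050e+01,  2.93055421e+01,  6.99737817e+00,
        6.98700955e-03, -1.62398596e-04]), 'tcp_pos': array([ 176.48546194, -651.00676803,  225.61714836]), 'eef_rot': array([-1.31928463e-01,  9.91258888e-01,  8.16014290e-04, -1.79002114e-04]), 'contact_force': array([0.07136403, 0.69330441, 0.62733491]), 'moment': array([ 0.0582642 , -0.00783454,  0.03243404]), 'width': 87.32228419693794}
scene {'fx': 491.8864119784042, 'fy': 491.8864119784042, 'cx': 321.09276476694737, 'cy': 200.11454695878555, 'view': array([[-2.45078093e-01,  9.69245194e-01, -2.23714716e-02,
         1.11618895e+02],
       [-5.92013234e-01, -1.31340043e-01,  7.95154151e-01,
         2.23915945e+02],
       [ 7.67761069e-01,  2.08119070e-01,  6.05994549e-01,
        -1.71471121e+03],
       [ 0.00000000e+00,  0.0
[... 280 characters left out ...]
1,  2.89771229e-02,  7.58639367e-02,
        -4.48591501e+02],
       [-7.58851857e-02, -3.67279039e-04,  9.97116495e-01,
        -1.05788297e+03],
       [ 0.00000000e+00,  0.00000000e+00,  0.00000000e+00,
         1.00000000e+00]])}
wrist {'fx': 278.29414524715764, 'fy': 278.29414524715764, 'cx': 320.89311517805044, 'cy': 199.9059152742597, 'T_tool_cam': array([[ 5.50123719e-04,  9.57217943e-01,  2.89367426e-01,
         7.91197749e+01],
       [ 9.99999828e-01, -5.85374804e-04,  3.52757096e-05,
         6.61421542e-01],
       [ 2.03154943e-04,  2.89367357e-01, -9.57218100e-01,
        -1.59862156e+02],
       [ 0.00000000e+00,  0.00000000e+00,  0.00000000e+00,
         1.00000000e+00]])}
```

View pics/top0.png

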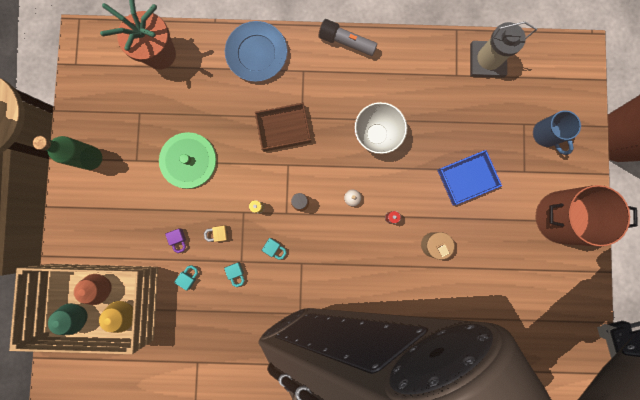

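View pics/scene0.png

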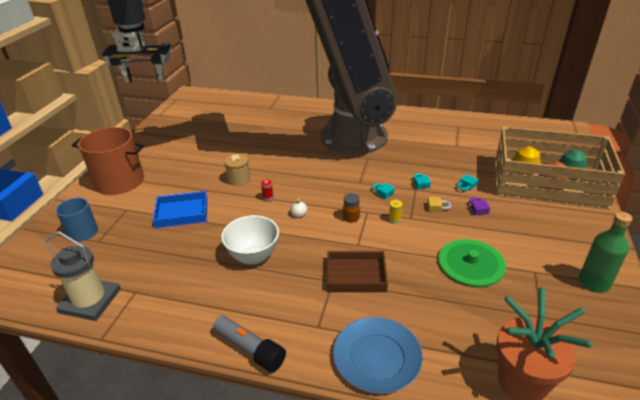

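View pics/wrist0.png

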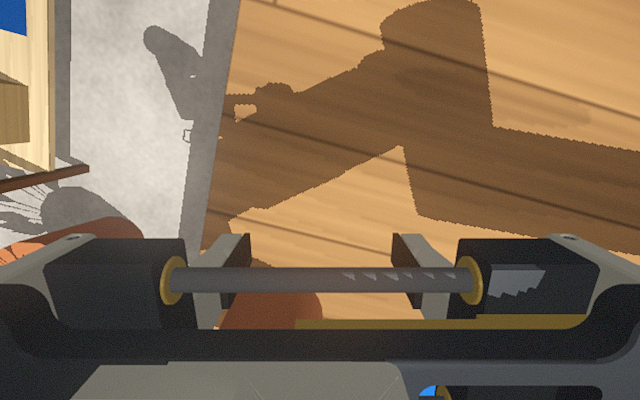

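```bash
cat > h.py <<'E'
from plant import bot
import numpy as np, cv2
from scipy.spatial.transform import Rotation as R
def camT(name,st=None):
    c=bot.get_calibration(name)
    if name!="wrist": M=np.linalg.inv(c["view"])
    else:
        st=st or bot.read_state()
        T=np.eye(4);T[:3,:3]=R.from_quat(st["eef_rot"]).as_matrix();T[:3,3]=st["tcp_pos"]
        M=T@c["T_tool_cam"]
    return c,M
def ray(name,uv,st=None):
    c,M=camT(name,st)
    d=np.array([(uv[0]-c["cx"])/c["fx"],-(uv[1]-c["cy"])/c["fy"],-1.])
    return M[:3,3],M[:3,:3]@d
def plane(name,uv,z,st=None):
    o,d=ray(name,uv,st); return o+d*(z-o[2])/d[2]
def proj(name,p,st=None):
    c,M=camT(name,st); q=np.linalg.inv(M)@np.r_[p,1]
    return np.array([c["cx"]+c["fx"]*q[0]/-q[2],c["cy"]+c["fy"]*q[1]/q[2]])
def tri(a,b):
    (o1,d1),(o2,d2)=a,b
    A=np.c_[d1,-d2]; s=np.linalg.lstsq(A,o2-o1,rcond=None)[0]
    p,q=o1+s[0]*d1,o2+s[1]*d2
    return (p+q)/2,np.linalg.norm(p-q)
def mask(im,lo,hi):
    return cv2.inRange(cv2.cvtColor(im,cv2.COLOR_RGB2HSV),lo,hi)
def blobs(m,amin=20):
    cs,_=cv2.findContours(m,cv2.RETR_EXTERNAL,cv2.CHAIN_APPROX_NONE)
    return sorted([c for c in cs if cv2.contourArea(c)>amin],key=cv2.contourArea,reverse=True)
def down(yaw):
    # tool z down; jaw (tool y) direction at angle yaw+90deg..: tool x at angle yaw
    x=np.array([np.cos(yaw),np.sin(yaw),0]);z=np.array([0,0,-1.]);y=np.cross(z,x)
    return R.from_matrix(np.c_[x,y,z]).as_quat()
def save(im,f,box=None,s=1):
    if box: im=im[box[1]:box[3],box[0]:box[2]]
    cv2.imwrite(f,cv2.resize(im,None,fx=s,fy=s,interpolation=cv2.INTER_NEAREST)[:,:,::-1])
E
python3 - <<'E'
from h import *
im=cv2.imread("pics/top0.png")[:,:,::-1]
save(im,"pics/crop1.png",(150,90,350,300),2.7) if 0 else save(im,"pics/crop1.png",(150,130,350,280),4)
save(im,"pics/crop2.png",(330,95,510,265),3.4)
E
```

```text
(no output)
```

View pics/crop1.png

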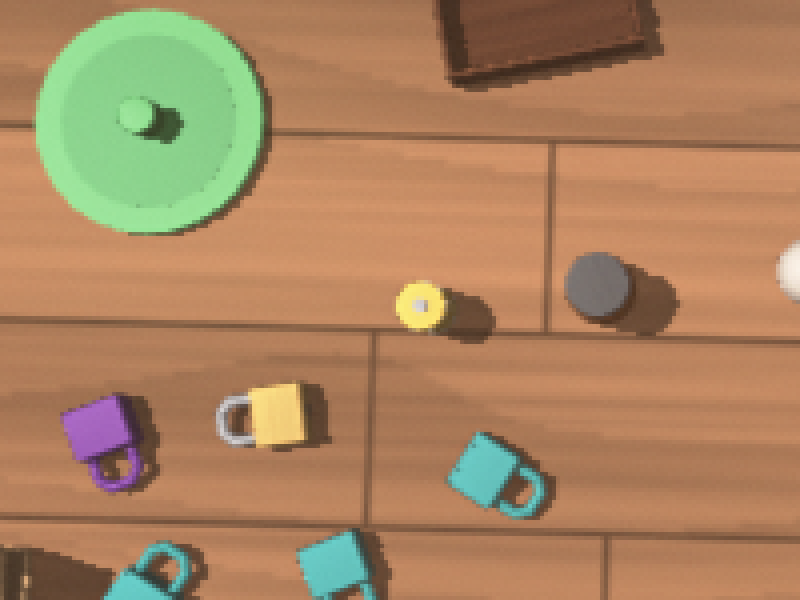

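View pics/crop2.png

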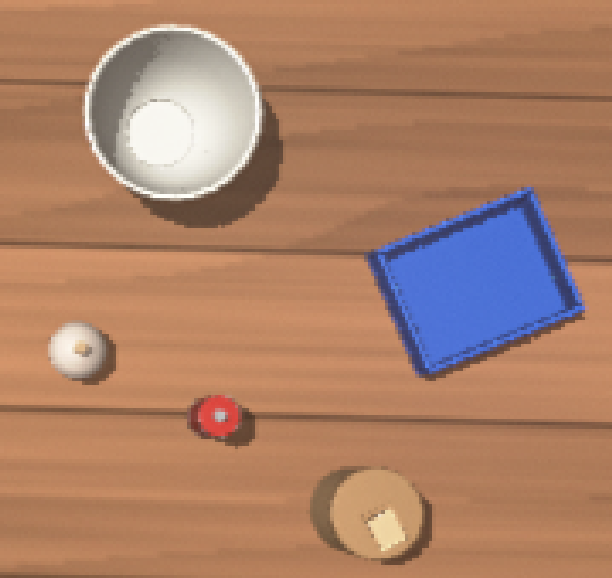

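```bash
python3 - <<'E'
from h import *
im=cv2.imread("pics/top0.png")[:,:,::-1].copy()
def near(m,uv,amin=8):
    for c in blobs(m,amin):
        (x,y),r=cv2.minEnclosingCircle(c)
        if np.hypot(x-uv[0],y-uv[1])<12: return c
def mom(c):
    M=cv2.moments(c); return np.array([M['m10']/M['m00'],M['m01']/M['m00']])
def rep(n,c,z):
    u=mom(c); p=plane("top",u,z); print(n,u.round(1),p.round(1),"ang%.0f r%.0f"%(np.degrees(np.arctan2(p[1],p[0])),np.hypot(*p[:2])), cv2.contourArea(c)); return p
hsv=cv2.cvtColor(im,cv2.COLOR_RGB2HSV)
for uv in [(187,160),(256,201),(217,234),(394,213),(353,195),(310,125),(470,180),(300,200),(435,240),(381,128)]: print(uv,hsv[uv[1],uv[0]])
g=near(mask(im,(45,80,80),(75,255,255)),(187,160)); rep("lid",g,9); 
y=near(mask(im,(24,150,150),(35,255,255)),(256,206)); rep("yel",y,56) if y is not None else 0
p=near(mask(im,(18,120,150),(28,255,255)),(221,234)); rep("pad",p,26); r=cv2.minAreaRect(p);print(r)
b=cv2.boxPoints(r); print(np.array([plane("top",q,26)[:2] for q in b]).round(1))
rr=near(mask(im,(174,150,160),(180,255,255))|mask(im,(0,200,160),(4,255,255)),(394,217)); rep("red",rr,57) if rr is not None else 0
bl=near(mask(im,(108,140,50),(125,255,255)),(470,178)); rep("blue",bl,20); r=cv2.minAreaRect(bl)
print(np.array([plane("top",q,30)[:2] for q in cv2.boxPoints(r)]).round(1))
w=mask(im,(0,0,120),(180,75,255))
for n,uv,z in [("garlic",(353,198),25),("bowl",(381,128),75)]:
    c=near(w,uv)
    if c is not None: rep(n,c,z); print(cv2.fitEllipse(c))
for n,uv,z in [("nubY",(255,206.5),61),("nubR",(394.5,217),61),("stalk",(354,197.3),50),("jar",(300,202),70),("can",(441,246),75),("knob",(184.3,158.8),37)]: print(n,plane("top",uv,z).round(1))
t=near(mask(im,(0,60,0),(20,255,95)),(285,127)); 
if t is not None: rep("timber",t,20); print(np.array([plane("top",q,30)[:2] for q in cv2.boxPoints(cv2.minAreaRect(t))]).round(1))
E
```

```text
(187, 160) [ 59  92 182]
(256, 201) [ 26 133 250]
(217, 234) [ 21 128 244]
(394, 213) [  1 182 219]
(353, 195) [ 18  68 233]
(310, 125) [ 12 123  93]
(470, 180) [112 163 214]
(300, 200) [ 10  26 119]
(435, 240) [ 15 115 204]
(381, 128) [ 26   8 248]
lid [187.1 160. ] [549.6 403.9   9. ] ang36 r682 2431.0
pad [219.1 233.3] [346.3 298.9  26. ] ang41 r457 142.5
((218.91464233398438, 233.23170471191406), (14.356100082397461, 12.368331909179688), 83.6598129272461)
[[363.6 319.2]
 [368.4 285.6]
 [329.5 279.4]
 [324.8 312.8]]
blue [469.5 179. ] [ 517.2 -390.4   20. ] ang-37 r648 1564.0
[[ 543.5 -304.3]
 [ 601.3 -432.6]
 [ 501.  -474. ]
 [ 444.  -346.5]]
garlic [352.2 197.5] [455.7 -64.   25. ] ang-8 r460 194.0
((352.2261047363281, 197.46446228027344), (15.505924224853516, 16.076576232910156), 82.40267944335938)
bowl [380.4 127.6] [ 640.9 -131.2   75. ] ang-12 r654 2082.0
((380.411376953125, 127.63949584960938), (50.825286865234375, 52.19090270996094), 112.3723373413086)
nubY [420.9 197.3  61. ]
nubR [ 403.7 -175.    61. ]
stalk [454.1 -66.9  50. ]
jar [435.8  77.2  70. ]
can [ 331.1 -295.    75. ]
knob [548.  401.6  37. ]
timber [272.6 118.8] [672.2 165.4  20. ] ang14 r692 301.5
[[685.6 212. ]
 [715.   83.6]
 [616.3  61.4]
 [587.3 189.1]]
```

```bash
python3 - <<'E'
from h import *
P={"garlic":(455,-65),"bowl":(641,-131),"lid":(549,403),"timber":(651,136),"yel":(421,197),"red":(404,-175),"blue":(522,-389),"pad":(346,299)}
for n,p in P.items():
    for yaw in range(-180,180,30):
        o=[]
        for z in (10,250):
            q=bot.solve_ik([*p,z],down(np.radians(yaw))); o.append(None if q is None else np.round(q,2).tolist())
        print(n,yaw,o) if None not in o else None
E
```

```text
garlic -180 [[0.29, 0.28, -0.72, -0.0, -0.57, -1.86], [0.29, -0.02, -0.4, 0.0, -1.19, -1.86]]
garlic -150 [[0.29, 0.28, -0.72, 0.0, -0.57, -1.34], [0.29, -0.02, -0.4, 0.0, -1.19, -1.34]]
garlic -120 [[0.29, 0.28, -0.72, 0.0, -0.57, -0.81], [0.29, -0.02, -0.4, 0.0, -1.19, -0.81]]
garlic -90 [[0.29, 0.28, -0.72, 0.0, -0.57, -0.29], [0.29, -0.02, -0.4, 0.0, -1.19, -0.29]]
garlic -60 [[0.29, 0.28, -0.72, 0.0, -0.57, 0.24], [0.29, -0.02, -0.4, 0.0, -1.19, 0.24]]
garlic -30 [[0.29, 0.28, -0.72, 0.0, -0.57, 0.76], [0.29, -0.02, -0.4, 0.0, -1.19, 0.76]]
garlic 0 [[0.29, 0.28, -0.72, 0.0, -0.57, 1.28], [0.29, -0.02, -0.4, 0.0, -1.19, 1.28]]
garlic 30 [[0.29, 0.28, -0.72, 0.0, -0.57, 1.81], [0.29, -0.02, -0.4, 0.0, -1.19, 1.81]]
garlic 60 [[0.29, 0.28, -0.72, 0.0, -0.57, 2.33], [0.29, -0.02, -0.4, 0.0, -1.19, 2.33]]
garlic 90 [[0.29, 0.28, -0.72, 0.0, -0.57, 2.85], [0.29, -0.02, -0.4, 0.0, -1.19, 2.85]]
garlic 120 [[0.29, 0.28, -0.72, -0.0, -0.57, -2.91], [0.29, -0.02, -0.4, 0.0, -1.19, -2.91]]
garlic 150 [[0.29, 0.28, -0.72, -0.0, -0.57, -2.38], [0.29, -0.02, -0.4, 0.0, -1.19, -2.38]]
bowl -1
[... 6347 characters left out ...]
pad -90 [[1.15, 0.28, -0.72, 0.0, -0.57, -1.15], [1.15, -0.03, -0.41, 0.0, -1.19, -1.15]]
pad -60 [[1.15, 0.28, -0.72, 0.0, -0.57, -0.62], [1.15, -0.03, -0.41, 0.0, -1.19, -0.62]]
pad -30 [[1.15, 0.28, -0.72, 0.0, -0.57, -0.1], [1.15, -0.03, -0.41, 0.0, -1.19, -0.1]]
pad 0 [[1.15, 0.28, -0.72, 0.0, -0.57, 0.43], [1.15, -0.03, -0.41, 0.0, -1.19, 0.43]]
pad 30 [[1.15, 0.28, -0.72, 0.0, -0.57, 0.95], [1.15, -0.03, -0.41, 0.0, -1.19, 0.95]]
pad 60 [[1.15, 0.28, -0.72, 0.0, -0.57, 1.47], [1.15, -0.03, -0.41, 0.0, -1.19, 1.47]]
pad 90 [[1.15, 0.28, -0.72, 0.0, -0.57, 2.0], [1.15, -0.03, -0.41, 0.0, -1.19, 2.0]]
pad 120 [[1.15, 0.28, -0.72, 0.0, -0.57, 2.52], [1.15, -0.03, -0.41, 0.0, -1.19, 2.52]]
```

```bash
python3 - <<'E'
from h import *
q=down(-np.pi/2)
bot.move_ptp([641,-131,260],q); 
import pickle
S={}
def shot(n):
    st=bot.read_state(); im=bot.camera("wrist"); S[n]=(st,im); save(im,f"pics/w_{n}.png"); print(n,st["t"],st["tcp_pos"].round(1),st["width"])
shot("bowl"); bot.move_ptp([455,-65,200],q); shot("garlic")
pickle.dump(S,open("s1.pkl","wb"))
E
```

```text
bowl 2.625 [ 640.7 -131.9  260. ] 87.96212867762627
garlic 3.5167 [455.8 -65.1 200.8] 87.61055546857692
```

View pics/w_bowl.png

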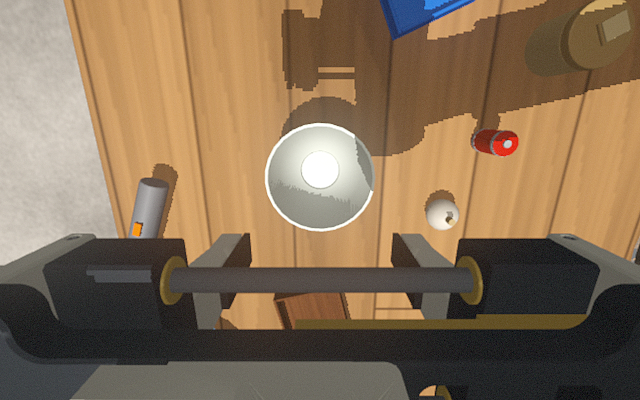

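View pics/w_garlic.png

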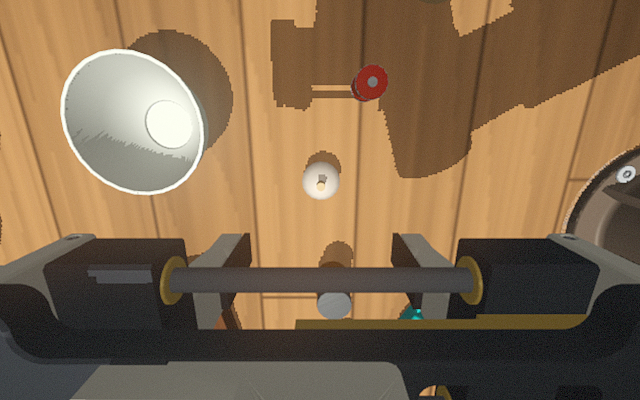

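Wrist views show the bowl centred near (320,177) and the garlic near (321,180); the red battery is at (370,83) in the second view.

```bash
python3 - <<'E'
from h import *
import pickle
S=pickle.load(open("s1.pkl","rb"))
w=lambda im:mask(im,(0,0,100),(180,70,255))|0
def pick(m,uv):
    for c in blobs(m,100):
        (x,y),r=cv2.minEnclosingCircle(c)
        if np.hypot(x-uv[0],y-uv[1])<25: return c
st,im=S["bowl"]; c=pick(w(im),(320,177)); e=cv2.fitEllipse(cv2.convexHull(c)); print(e,plane("wrist",e[0],75,st))
st,im=S["garlic"]; c=pick(w(im),(321,181)); e=cv2.minEnclosingCircle(c); print(e,plane("wrist",e[0],22,st)); 
# bowl again, red nub
print("red",plane("wrist",(372.5,81.5),61,st),"stalkbase proj",proj("wrist",np.array([455,-66,19.]),st))
c=pick(w(im),(133,121))
if c is not None: e=cv2.fitEllipse(cv2.convexHull(c)); print(e,plane("wrist",e[0],75,st))
E
```

```text
((319.50335693359375, 176.57305908203125), (109.07787322998047, 110.52474212646484), 93.29932403564453) [ 641.54326646 -136.47340455   75.        ]
((320.3704528808594, 180.3299560546875), 18.935182571411133) [455.80184077 -66.13307369  22.        ]
red [ 403.76333387 -175.80035532   61.        ] stalkbase proj [321.01647551 179.9028982 ]
((133.19830322265625, 121.59117889404297), (132.3834228515625, 159.4269256591797), 132.13937377929688) [ 640.77803487 -137.42690223   75.        ]
```

```bash
python3 - <<'E'
from h import *
im=cv2.imread("pics/scene0.png")[:,:,::-1].copy()
print(proj("scene",[641,-134,75]),proj("top",[641,-134,75]))
save(im,"pics/crop3.png",(215,210,290,270),8)
t=cv2.imread("pics/top0.png")[:,:,::-1].copy()
for p in [(-131),(-136)]:
  for s in (t,):
    pts=np.array([proj("top",[641+70*np.cos(a),p+70*np.sin(a),75]) for a in np.linspace(0,6.28,60)])
    print(p,pts.min(0),pts.max(0))
    pts=np.array([proj("scene",[641+70*np.cos(a),p+70*np.sin(a),75]) for a in np.linspace(0,6.28,60)])
    print(p,pts.min(0),pts.max(0))
g=cv2.cvtColor(t,cv2.COLOR_RGB2GRAY); print(g[128,348:362],g[128,400:414])
g=cv2.cvtColor(im,cv2.COLOR_RGB2GRAY); print(g[236,215:232],g[236,270:286])
E
```

```text
[248.82803191 232.08816525] [381.45149655 127.61930066]
-131 [354.14410891 101.98648891] [406.48887429 153.45686802]
-131 [221.10493426 214.29222987] [278.58197342 251.99733758]
-136 [356.01421728 102.04024429] [408.3591997 153.5112716]
-136 [219.20213215 214.02439112] [276.64830315 251.66945153]
[123 124 124 125 123 124 167 243 152 106 107 110 111 114] [209 206 203 200 205 245 214 115  78  76  86 128 132 133]
[122 122 125 124 123 135 180 218 216 197 197 204 210 215 218 222 224] [148 134 117 106 105 137 196 210 162 124 120 120 121 120 118 118]
```

View pics/crop3.png

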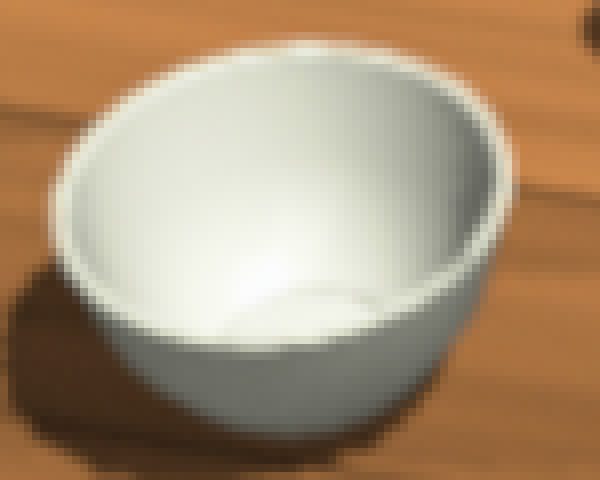

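```bash
cat >> h.py <<'E'
def log(m):
    s=bot.read_state(); print(m,"t%.1f"%s["t"],s["tcp_pos"].round(1),"w%.1f"%s["width"],"F",s["contact_force"].round(1))
def pickplace(p,yaw,zg,open0,force,d,dyaw,zp,rel,zlift,zc=120):
    q=down(yaw); qd=down(dyaw)
    bot.move_gripper(open0)
    bot.move_ptp([p[0],p[1],zc],q); bot.line_to([p[0],p[1],zg],150); log("at")
    bot.move_gripper(0,force); log("grip")
    bot.line_to([p[0],p[1],zlift],200); log("lift")
    bot.move_ptp([d[0],d[1],zlift],qd)
    bot.line_to([d[0],d[1],zp+25],200); bot.line_to([d[0],d[1],zp],60); log("place")
    bot.move_gripper(rel); log("rel")
    bot.line_to([d[0],d[1],zlift],200)
E
python3 - <<'E'
from h import *
pickplace((455.7,-65.5),-np.pi/2,4,70,12,(641,-133.5),-np.pi/2,41,58,200)
bot.line_to([641,-60,260],250)
save(bot.camera("wrist"),"pics/w2.png"); save(bot.camera("top"),"pics/t2.png"); log("")
E
```

```text
at t5.5 [456.7 -65.3   5.1] w69.9 F [ 0.4  0.7 -0. ]
grip t6.0 [456.  -65.4   4.4] w46.5 F [-1.6  1.2  6.1]
lift t7.1 [454.9 -65.6 198.8] w46.3 F [ 0.3 -0.7 -1.1]
place t9.3 [ 640.9 -133.6   40.6] w46.6 F [-0.5  0.1 -0.9]
rel t9.8 [ 641.1 -133.5   41.2] w58.4 F [0.3 0.  0.3]
 t11.4 [640.3 -60.2 258.4] w58.3 F [-0.  -0.3 -1.3]
```

View pics/w2.png

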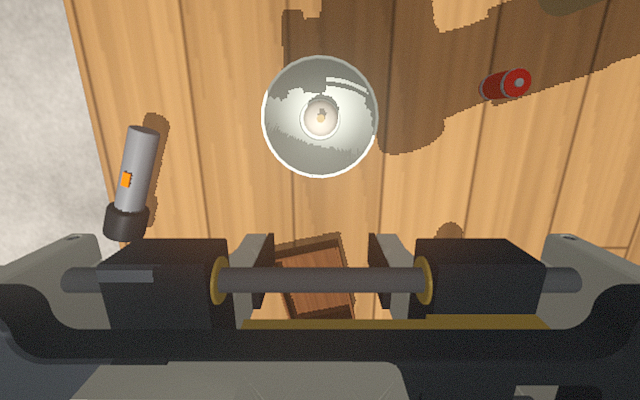

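The garlic sits upright in the bowl at (320,117). Next I'll look at the lid, timber tray, yellow battery and padlock.

```bash
python3 - <<'E'
from h import *
import pickle
S={}
def shot(n):
    bot.pause(0.15); st=bot.read_state(); im=bot.camera("wrist"); S[n]=(st,im); save(im,f"pics/w_{n}.png"); log(n)
q=down(-np.pi/2)
bot.move_ptp([641,-135,260],q); shot("bowl2")
bot.move_ptp([651,136,230],q); shot("timber")
bot.move_ptp([421,190,230],q); shot("yel")
bot.move_ptp([400,300,230],q); shot("pad")
bot.move_ptp([549,403,230],q); shot("lid")
pickle.dump(S,open("s2.pkl","wb"))
E
cd pics; python3 -c "
import cv2,numpy as np
a=[cv2.imread(f'w_{n}.png')[:240] for n in ('timber','yel','pad','lid')]
a=[cv2.resize(x,(400,150),interpolation=cv2.INTER_AREA) for x in a]
cv2.imwrite('m2.png',np.vstack([np.hstack(a[:2]),np.hstack(a[2:])]))"
```

```text
bowl2 t12.0 [ 640.9 -134.6  259.6] w57.9 F [-0.4 -0.2 -0.1]
timber t13.2 [651.3 134.5 230.3] w57.7 F [ 0.7 -1.1  0. ]
yel t14.4 [421.9 189.9 229.6] w57.6 F [0.  0.1 0.2]
pad t15.1 [400.3 299.3 230. ] w58.0 F [-0.2 -0.3 -0.8]
lid t16.1 [548.5 402.7 231.1] w58.1 F [-0.2 -0.3  0.3]
```

View pics/m2.png

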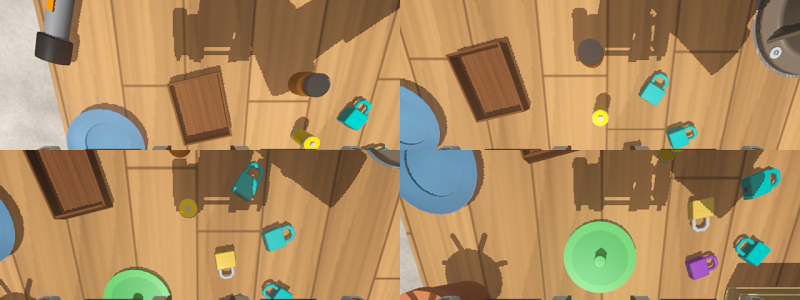

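```bash
python3 - <<'E'
from h import *
import pickle
S=pickle.load(open("s2.pkl","rb"))
def pick(m,uv,d=25):
    for c in blobs(m,60):
        (x,y),r=cv2.minEnclosingCircle(c)
        if np.hypot(x-uv[0],y-uv[1])<d: return c
st,im=S["bowl2"]; c=pick(mask(im,(0,0,100),(180,70,255)),(320,175)); e=cv2.fitEllipse(cv2.convexHull(c)); print("bowl",e,plane("wrist",e[0],75,st))
st,im=S["lid"]; c=pick(mask(im,(45,70,60),(75,255,255)),(320,170)); e=cv2.fitEllipse(cv2.convexHull(c)); print("lid",e,plane("wrist",e[0],11,st)); save(im,"pics/c_lid.png",(280,120,360,200),7)
st,im=S["yel"]; c=pick(mask(im,(24,150,120),(35,255,255)),(320,187)); print(cv2.boundingRect(c)); save(im,"pics/c_yel.png",(290,150,350,220),7)
st,im=S["pad"]; save(im,"pics/c_pad.png",(330,145,390,210),9)
c=pick(mask(im,(17,110,130),(30,255,255)),(360,177)); r=cv2.minAreaRect(c); print("pad",r,np.array([plane("wrist",q,26,st)[:2] for q in cv2.boxPoints(r)]).round(1))
st,im=S["timber"]; save(im,"pics/c_tim.png",(255,90,385,240),4)
E
cd pics; python3 -c "
import cv2,numpy as np
f=lambda n:cv2.resize(cv2.imread(n),(400,300)) 
def g(n):
    a=cv2.imread(n); s=min(400/a.shape[1],300/a.shape[0]); a=cv2.resize(a,None,fx=s,fy=s); print(n,s); o=np.zeros((300,400,3),np.uint8); o[:a.shape[0],:a.shape[1]]=a; return o
cv2.imwrite('m3.png',np.vstack([np.hstack([g('c_lid.png'),g('c_yel.png')]),np.hstack([g('c_pad.png'),g('c_tim.png')])]))"
```

```text
bowl ((319.4150085449219, 179.02218627929688), (108.5688705444336, 110.41996765136719), 92.1696548461914) [ 641.55787475 -136.36834476   75.        ]
lid ((319.42242431640625, 170.76181030273438), (114.00037384033203, 115.22918701171875), 88.52814483642578) [549.79959748 397.46439031  11.        ]
(307, 176, 26, 25)
pad ((359.9923095703125, 175.4384765625), (28.652023315429688, 33.36534118652344), 82.87498474121094) [[372.  281. ]
 [328.8 275.6]
 [321.9 313.9]
 [366.3 319.7]]
c_lid.png 0.5357142857142857
c_yel.png 0.6122448979591837
c_pad.png 0.5128205128205128
c_tim.png 0.5
```

View pics/m3.png

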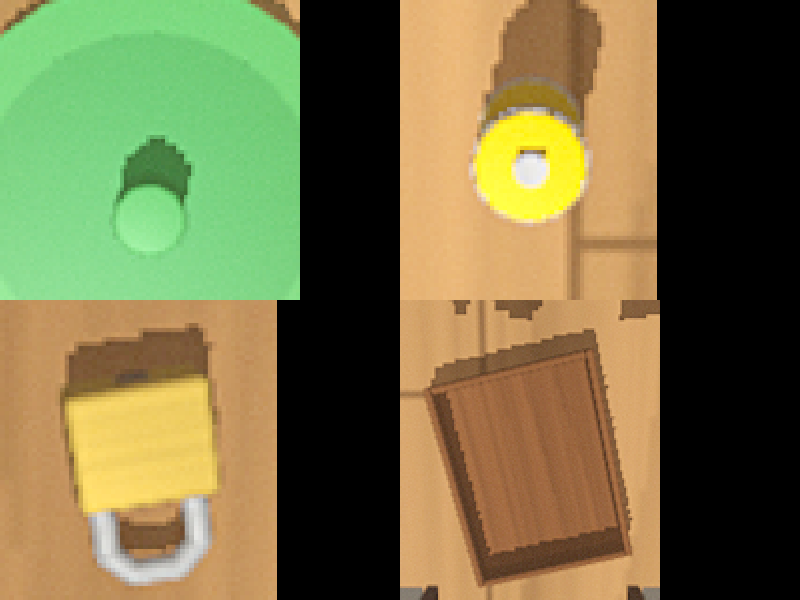

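View pics/c_tim.png

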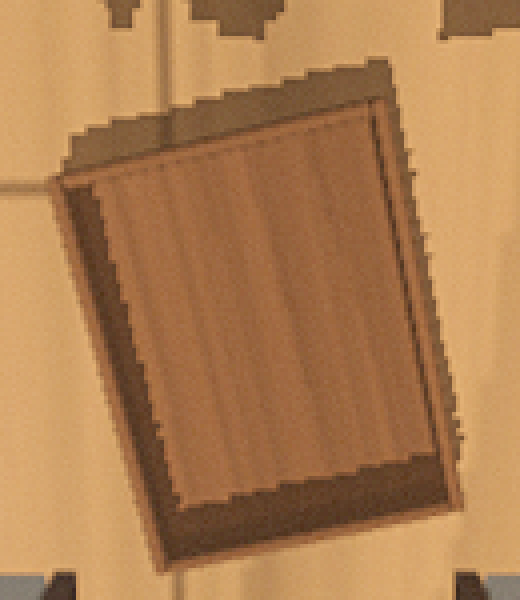

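```bash
python3 - <<'E'
from h import *
import pickle
S=pickle.load(open("s2.pkl","rb"))
print("knob",plane("wrist",(320,177.9),37,S["lid"][0]))
st=S["yel"][0]; k=7*.6122
u=(290+131/k,150+169/k); print("yel nub",u,plane("wrist",u,61,st)); u=(290+131/k,150+164/k); print("yel top",plane("wrist",u,58,st))
st=S["timber"][0]
print("tim",np.array([plane("wrist",(255+a/4,90+b/4),30,st)[:2] for a,b in [(52,182),(380,98),(462,508),(160,572)]]).round(1))
# redo from top image nub
im=cv2.imread("pics/t2.png")[:,:,::-1].copy()
save(im,"pics/c_t2.png",(160,90,290,220),4)
E
grep -c . h.py
```

```text
knob [548.92024919 401.83407089  37.        ]
yel nub (320.568908386615, 189.43622532319037) [421.52818184 197.97616473  61.        ]
yel top [421.52841363 197.27854629  58.        ]
tim [[717.2  80.3]
 [614.3  55. ]
 [582.2 190.1]
 [686.9 213.9]]
49
```

View pics/t2.png

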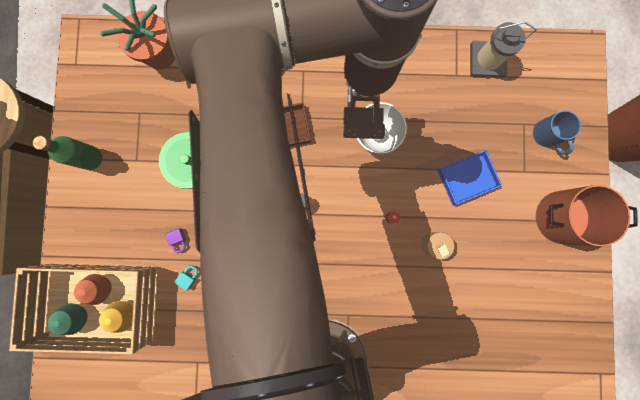

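```bash
python3 - <<'E'
from h import *
import pickle
S=pickle.load(open("s2.pkl","rb"))
for n,z,r,c,e in [("bowl2",75,70,(641.5,-136.4),(319.415,179.022)),("lid",11,80,(549.8,397.5),(319.42,170.76))]:
    st=S[n][0]; c=np.array(c)
    for _ in range(3):
        pts=np.array([proj("wrist",[c[0]+r*np.cos(a),c[1]+r*np.sin(a),z],st) for a in np.linspace(0,6.28,90)],np.float32)
        f=cv2.fitEllipse(pts)[0]; c=c+plane("wrist",e,z,st)[:2]-plane("wrist",f,z,st)[:2]
    print(n,c)
E
```

```text
bowl2 [ 641.53768168 -132.34600017]
lid [549.80199295 402.27650277]
```

```bash
python3 - <<'E'
from h import *
pickplace((549.5,402.2),-np.pi/2,14.5,50,25,(641.3,-132),-np.pi/2,86.5,48,200)
bot.move_ptp([641,-80,260],down(-np.pi/2)); bot.pause(.2)
save(bot.camera("wrist"),"pics/w3.png"); save(bot.camera("scene"),"pics/s3.png"); log("")
E
```

```text
at t17.9 [550.3 403.   16. ] w50.3 F [0.6 0.3 1.4]
grip t18.4 [549.7 402.4  15.1] w25.3 F [0.1 0.1 3.8]
lift t19.5 [548.8 401.6 198.3] w25.5 F [-0.4  0.3 -2.2]
place t22.6 [ 641.1 -132.    86.1] w25.1 F [ 0.4  0.2 -0.9]
rel t23.2 [ 641.3 -132.    86.5] w47.7 F [ 0.2 -0.3  0.8]
 t24.6 [640.5 -80.6 258.7] w48.1 F [ 0.1 -0.4  0. ]
```

View pics/w3.png

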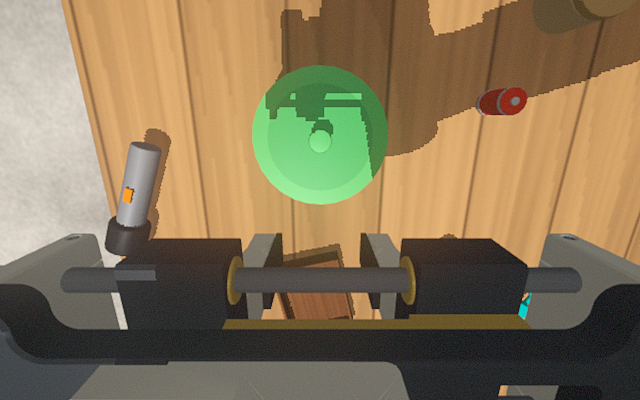

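View pics/s3.png

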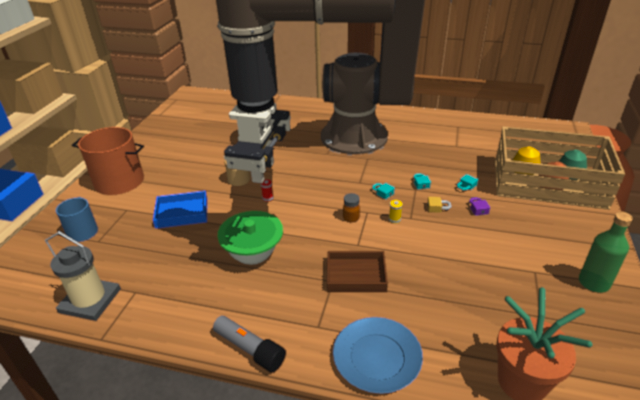

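The lid sits level and concentric, with its knob at (320,140). Batteries are next.

```bash
python3 - <<'E'
from h import *
y=np.radians(-66.6)
pickplace((403.8,-175.5),-np.pi/2,27,55,25,(534.3,-416.8),y,33,46,180)
bot.move_ptp([522,-389,230],y and down(y)); bot.pause(.15)
save(bot.camera("wrist"),"pics/w4.png"); log("")
E
```

```text
at t26.9 [ 404.7 -175.4   27.4] w54.8 F [0.1 0.6 0.7]
grip t27.5 [ 404.3 -175.5   27.5] w32.6 F [-1.   0.5  6.6]
lift t28.4 [ 402.8 -175.3  178.7] w32.7 F [ 0.1 -0.2 -1.6]
place t30.8 [ 534.  -416.7   32.4] w32.6 F [-0.9 -0.1 -1.1]
rel t31.3 [ 534.4 -416.8   33.1] w46.0 F [-0.6 -0.6 -0.6]
 t32.7 [ 521.4 -388.8  228. ] w46.3 F [ 0.1  0.1 -0.4]
```

View pics/w4.png

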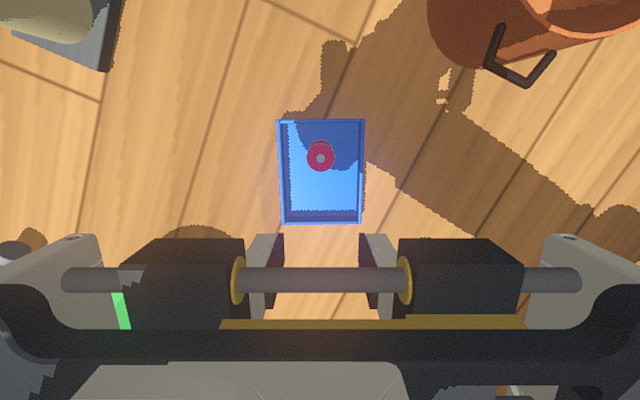

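```bash
python3 - <<'E'
from h import *
y=np.radians(-66.6)
pickplace((421.5,197.5),-np.pi/2,27,55,25,(510.5,-361.8),y,33,46,220)
bot.move_ptp([522,-389,230],down(y)); bot.pause(.15)
save(bot.camera("wrist"),"pics/w5.png"); log("")
a=np.radians(-82); bot.move_ptp([380,300,230],down(a)); bot.pause(.15)
save(bot.camera("wrist"),"pics/w6.png"); log("")
E
cd pics; python3 -c "
import cv2,numpy as np
cv2.imwrite('m5.png',np.vstack([cv2.imread('w5.png')[:240],cv2.imread('w6.png')[:240]]))"
```

```text
at t36.1 [422.  197.6  27.4] w55.1 F [ 0.6  0.4 -0. ]
grip t36.6 [421.8 197.9  27.5] w32.8 F [-0.2  0.3  6.1]
lift t37.7 [420.8 197.  218.7] w32.6 F [ 0.4 -0.8 -1.9]
place t41.3 [ 510.2 -361.7   32.4] w32.3 F [-0.3 -0.5 -1.8]
rel t41.8 [ 510.6 -361.8   33.1] w46.0 F [ 0.6  0.6 -0.5]
 t43.3 [ 521.5 -388.5  229. ] w46.2 F [ 0.9  0.6 -0.1]
 t46.0 [380.3 299.7 229.9] w46.3 F [ 0.1 -0.2 -0. ]
```

View pics/m5.png

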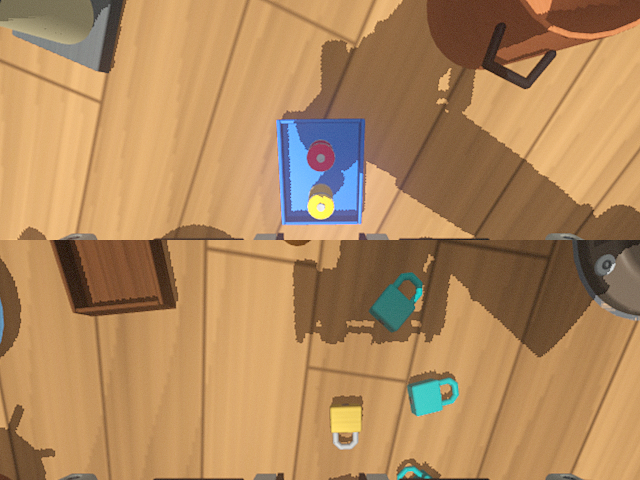

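Both batteries stand in the tray at (320,157) and (320,207). The brass padlock at (345,180) is square to the tool, so I'll go ahead with it.

```bash
python3 - <<'E'
from h import *
pickplace((346.8,298.3),np.radians(-82),4,58,35,(658.3,137.4),np.radians(13.6),10,54,200)
bot.move_ptp([600,125,260],down(np.radians(13.6))); bot.pause(.15)
save(bot.camera("wrist"),"pics/w7.png"); log("")
bot.move_joints([-1.018,0.359,0.012,0,-1.224,-0.288]); bot.pause(.3)
import pickle
save(bot.camera("top"),"pics/t7.png"); save(bot.camera("scene"),"pics/s7.png"); log("")
E
```

```text
at t48.0 [347.4 299.2   4.9] w57.8 F [-0.1 -0.5 -0.4]
grip t48.4 [347.  298.8   4.7] w41.9 F [-2.3 -0.8  7.3]
lift t49.5 [346.3 297.6 198.8] w41.9 F [ 0.7 -0.7 -2.4]
place t53.1 [657.9 137.2   9.5] w42.1 F [-0.9 -0.1 -0.7]
rel t53.6 [658.4 137.4  10.1] w54.0 F [ 0.6 -0.7 -0.6]
 t55.3 [599.8 124.9 258.2] w54.1 F [-0.8  0.3 -0.3]
 t58.8 [ 176.8 -651.5  226.4] w54.1 F [ 0.8 -0.4 -0.4]
```

View pics/w7.png

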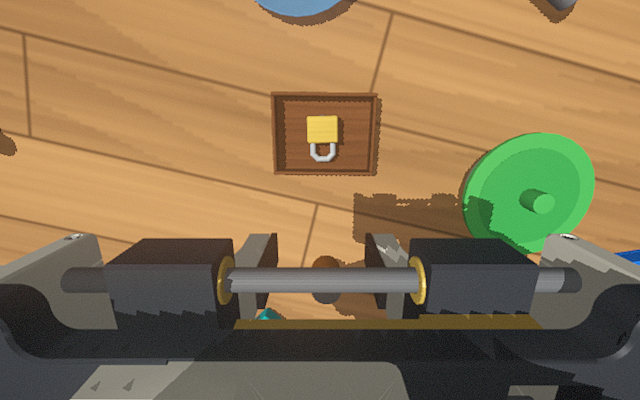

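View pics/t7.png

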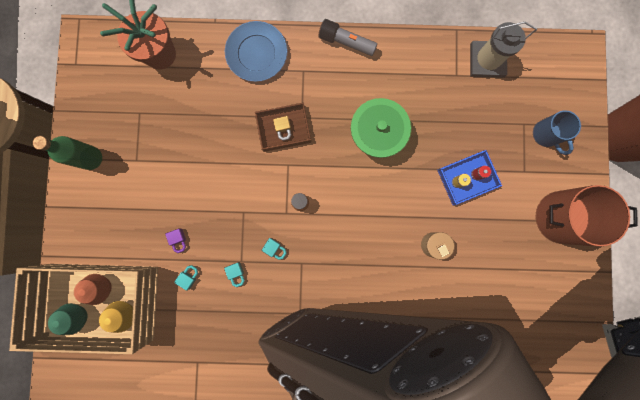

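View pics/s7.png

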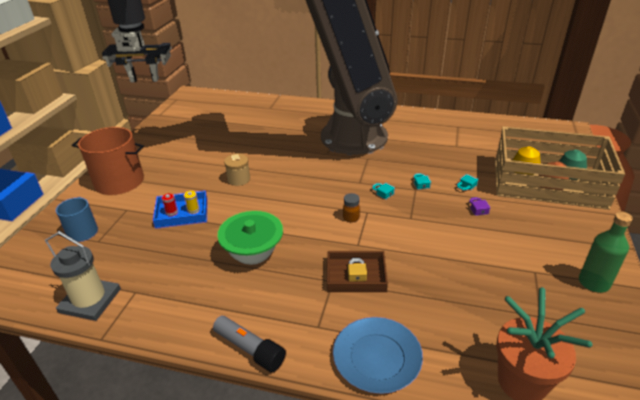

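Everything is in place and the arm is clear. One numeric check of the lid before I hand in.

```bash
python3 - <<'E'
from h import *
im=cv2.imread("pics/top"+"0.png")[:,:,::-1].copy(); im7=cv2.imread("pics/t7.png")[:,:,::-1].copy()
c=[b for b in blobs(mask(im7,(45,80,40),(80,255,255)),1000)][0]
M=cv2.moments(c);u=(M['m10']/M['m00'],M['m01']/M['m00']);print("lid",u,plane("top",u,80),cv2.minEnclosingCircle(c))
s=cv2.imread("pics/s7.png")[:,:,::-1].copy()
c=[b for b in blobs(mask(s,(45,80,40),(80,255,255)),300)]
for k in c: print(cv2.boundingRect(k))
pts=np.array([proj("scene",[641.3+80*np.cos(a),-132+80*np.sin(a),82],) for a in np.linspace(0,6.28,90)]);print(pts.min(0),pts.max(0))
d=cv2.absdiff(im,im7).max(2)
for n,b in [("jar",(288,190,318,215)),("can",(425,230,460,262))]: print(n,(d[b[1]:b[3],b[0]:b[2]]>40).sum())
bot.close_job()
E
```

```text
lid (380.48871206513695, 127.52054034048852) [ 639.83949692 -130.70241423   80.        ] ((380.4820861816406, 127.77291107177734), 30.112178802490234)
(218, 211, 65, 45)
(579, 224, 50, 68)
(506, 288, 86, 70)
[216.08548398 209.7314851 ] [282.03564143 252.78979026]
jar 0
can 0
the job is handed in; nothing more can be done
```

The job was handed in at about 59 s of the 128 s allowed. `close_job()` gives no verdict, so the state below is from my own camera checks.

I put the garlic in the bowl, then the lid. Next I stood the red and yellow batteries in the blue tray and laid the brass padlock in the timber tray. Last, I moved the arm back to its start pose, clear of everything.

- **Lid:** the top camera puts its centre at about (640, -131) mm, and I measured the bowl at about (641, -132) mm, so it is roughly 2 mm off centre. Its outline in the scene camera matches a level disc resting on the rim to within about 3 px. I judged level from those views only and did not measure the angle.
- **Batteries and padlock:** the pictures show both batteries upright and the padlock flat, all inside their trays.
- **Canister and spice jar:** their patches in the before and after top pictures show no change.
- **One disagreement:** my first wrist measurements of the bowl and lid were 4 to 6 mm off the top camera. That came from the tilted view of a circle, and after correcting for it they agreed to about 2 mm.

No check failed at the end.

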